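Drop a polished stone into the tray under the lamp

ROBOT

A 7-joint arm with a two-finger parallel gripper is mounted at the origin on the work surface. World frame = base frame: x ahead of the robot, y to its left, z up, the work surface at z = 0. Lengths are in m, angles in rad, forces in N, time in s.
With the tool pointing down it reaches from about 0.425 to 0.825 m from the base axis. Payload 3.6 kg.
Tool frame: the origin (TCP) lies between the finger pads; the fingertips stand 25 mm ahead of it and the grasp point (between the pads) lies 6 mm ahead of it; z points along the fingers, y is the line along which they close (so a half turn about z gives the same grasp; the last joint's range is limited). The gripper opens to 93 mm and grips with 3 to 60 N. Pads are 15 mm wide; open, the fingers measure 128 mm over their backs; the gripper's body (75 mm by 188 mm) begins 65 mm behind the grasp point.
Start: joints at [1.236, 0.615, -0.013, 1.423, 0.008, 1.103, -0.04], TCP at [0.197, -0.619, 0.244] pointing down, gripper open.
Joint ranges: [-3.12, 3.12], [-0.3, 2.06], [-1.34, 1.32], [0.26, 2.42], [-1.36, 4.5], [0.01, 1.98], [-2.84, 2.84]. Speed limits (rad/s): [2.79, 2.79, 3.14, 3.14, 3.14, 3.14, 3.14].

INTERFACE

Orientations are given as a unit quaternion [x, y, z, w].
In Python, from bench import env gives the robot as it stands. Calls block until the motion is done:
- env.reach(position, orientation): joint-space move of the TCP to a pose.
- env.movel(position, ori=None, rate=0.15, guard=None): straight line of the TCP; ori=None keeps the orientation; rate is the mean speed in m/s. With guard (N) it stops when the force on the tool has changed by that much, and returns True; else False.
- env.movej(angles): joint-space move.
- env.gripper_to(opening, effort=None): opening from 0.0 (shut) to 1.0 (fully open); effort is the grip in N (None keeps the last); returns when the fingers have stopped.
- env.wait(seconds).
- env.ik(position, orientation): joint angles nearest the present ones, or None.
- env.snapshot(name): name is "scene" or "side" or "wrist"; returns (picture, depth): 420x560x3 uint8, red, green, blue; 420x560 float32, m along the optical axis (not along the pixel's ray), 0 where there is no reading.
- env.camera_model(name): a dict with "mtx" (3x3 intrinsics, pixels), "cam_to_world" (4x4, takes a point from camera to world coordinates). Camera axes: x right, y up, looking along -z (the intrinsics and any distortion apply to the point x, -y, -z); pixel columns grow to the right and rows downward; lengths in m; the calibration is good to about 2 mm. A picture is of the moment at which its call begins: read the wrist's pose just before it. camera_model takes no time and is no camera call; for the wrist camera it gives the pose at the moment of the call.
A pose or a line that the arm cannot do raises env.IKError and nothing moves.
- env.job_done(): hands the job in; it is judged then, once.
Readings, each from a call of its own:
- env.get_clock(): time.
- env.get_q(): joint angles.
- env.get_qvel(): joint speeds.
- env.get_effort(): joint torques, N m.
- env.get_position(): TCP position.
- env.get_tool_rot(): TCP orientation.
- env.get_ft_force(): force on the tool from outside, world axes, zero at the start.
- env.get_torque(): the same for the moment, N m.
- env.get_finger_gap(): opening from 0.0 (shut) to 1.0 (fully open).
- env.get_grip_force(): force on a finger pad.
Only numpy, scipy, OpenCV 4.12 (cv2) and the standard library are available. Lean on these libraries where they do the work, as an engineer would, in place of code of your own. Each camera call takes 0.05 s, during which the arm holds its last target. There are 200 camera calls.

TASK

Take the metal drop cup by its slanted handle, carry it level under the lamp to hold it over the wooden tray, and lower it so that the steel trip bar presses up its release tab and the hinged bottom swings wide open, dropping the stone into the tray. Then stand the empty cup upright on the round cork mat, bottom shut again, and let go. Do not touch the lamp, do not tip the cup or open it anywhere but over the tray, and leave the other things on the bench alone.

Things in the scene. Friction and masses are not known exactly. Their poses are not given: they have to be found in the camera images.
- cup_center (a point): Drop cup: open-topped aluminium box, 80 mm (its x) by 72 mm (its y), 62 mm tall, walls 3 mm, about 0.24 kg plus the stone. This point is its centre, 31 mm above its underside. Axes: x away from the handle, y along the bottom's hinge, z up.
- cup_handle (a point): Where to pinch the cup's straight black bar handle: (-76, 0, +60) mm from cup_center, axes of the cup. Bar 14 mm thick (along y), 20 mm wide. It leaves the cup's -x wall and rises towards -x and up, leaning 40 degrees from vertical, direction (-0.643, 0, 0.766); 18 mm of bar above this point, 60 mm below. Fingers point down along the bar, closing along y.
- cup_tab (a point): Middle of the cup's release tab, (-56, 0, -21) mm from cup_center, cup axes: a level steel plate 36 mm wide (y), 3 mm thick, reaching from the hinge axis (14 mm to +x of this point) to 16 mm beyond it on the -x side, below the handle. Tab and bottom are one rigid rocker on that hinge: tab pushed up, bottom swings down.
- flap (a joint): Angle of the cup's hinged bottom: 0 shut, grows as its tab is pushed up and its far (+x) edge swings down, stop at 1.35 rad. A spring (0.06 N m shut, 0.10 open) shuts it when the tab is free; 3 to 8 N on the tab open it. Open, it hangs up to 78 mm below the hinge. The stone slides out between 0.5 and 0.8 rad; open it to 1.0 or so for about a second.
- station: Fixed drop station: wooden board 240 x 150 mm, 10 mm thick, centred at x = +30 mm, with tray, trip bar and lamp. Origin on the bench, below where the cup's centre belongs; x from trip bar towards tray, z up.
- trip_bar (a point): Top middle of the trip bar, a fixed round steel bar along y, 12 mm thick, 80 mm long, on two posts, (-56, 0, 122) mm in the station's axes. With the cup level, axes along the station's, and the tab's middle over it, the tab touches when the cup's underside is about 114 mm above the bench; lower it 18 mm more (underside 96 mm) to open the bottom to about 1.05 rad. Never below 88 mm.
- tray_floor (a point): Centre of the wooden tray's inner floor, station axes, 16 mm above the bench. Tray 150 (x) by 130 (y) mm outside, walls 6 mm, rim 44 mm above the bench.
- lamp: Fixed lamp, origin and axes of the station: LED bar 46 mm (x) by 120 mm (y), underside 318 mm above the bench, from x = -75 to -29 mm, above the trip bar; a thin arm leads to a post 14 mm thick at x = +128, y = 0. So the gripper must lean back along the cup's handle while the cup is over the tray; come in from the -x side. Top 348 mm.
- stone_center (a point): Centre of the polished brown stone, a round lens 50 mm across and 18 mm thick; starts flat inside the cup on its hinged bottom.
- mat: Round cork mat fixed on the bench, 150 mm across, 6 mm thick; origin at the centre of its underside. The cup starts upon it.
- charm_dish: Bystander: blue ceramic dish of charms, 120 mm across, 45 mm tall; origin under its centre.
- jar: Bystander: glass jar, 66 mm across, 85 mm tall; origin under its centre.
- wood_bowl: Bystander: wooden bowl, 150 mm across, 60 mm tall; origin under its centre.
- hammer: Bystander: small hammer 200 mm long, lying along its x axis; origin under its middle.
Mind the look-alikes: they are no part of the job. Of the things that look like the mat, the smallest one is meant.

How it is judged:
On the way, in this order (a step that is already met when the one before it is completed fails the run):
1. the cup is held by the fingers over the tray, level, still shut with the stone inside (x of cup_center in the frame of station between -0.03 and 0.03 m and y of cup_center in the frame of station between -0.035 and 0.035 m and height (world z) of cup_center above 0.1 m and value of joint flap below 0.3 rad and distance between stone_center and cup_center below 0.035 m and contact force between the fingers and cup above 1 N), for 0.1 s.
2. still held over the tray, the cup's bottom is swung open (0.7 rad or more) (x of cup_center in the frame of station between -0.03 and 0.03 m and y of cup_center in the frame of station between -0.035 and 0.035 m and value of joint flap above 0.7 rad and contact force between the fingers and cup above 1 N), for 0.1 s.
At the end, for the whole second after the job is handed in: The stone lies at rest inside the tray; the cup stands upright (within 0.08 rad) and at rest on the cork mat, its centre within 35 mm of the mat's centre, its bottom shut (under 0.1 rad) (x of stone_center in the frame of station between -0.037 and 0.101 m and y of stone_center in the frame of station between -0.059 and 0.059 m and height (world z) of stone_center below 0.045 m and linear speed of each of stone, cup below 0.02 m/s and horizontal distance between cup_center and mat below 0.035 m and height (world z) of cup_center between 0.033 and 0.041 m and angle between cup_center's own z axis and vertical below 0.08 rad and value of joint flap below 0.1 rad); the robot touches nothing.
It fails at once if the lamp is touched (over 1 N) (contact force between lamp and anything else above 1 N).
It fails at once if the cup is tipped more than 0.35 rad (angle between cup_center's own z axis and vertical above 0.35 rad).
It fails at once if the cup's bottom opens more than 0.4 rad away from the tray (value of joint flap above 0.4 rad and horizontal distance between cup_center and station above 0.06 m).
It fails at once if a bystander is moved more than 15 mm (distance of any of charm_dish, jar, wood_bowl, hammer from where it was at the start of the episode above 0.015 m).
It also fails if it takes over 58 s, if anything falls off the work surface, if the arm or the gripper's body presses on something with over 40 N, if the wrist force passes 120 N, or if a joint passes its speed limit or range.

## Working session

There is one attempt and no reset: what is moved stays moved. The work goes in short steps, each a Python script; the robot and the scene stay as the last script left them, time stands still between calls to the robot, and variables do not carry over. Pictures are saved under pics/ and viewed, at most 10 in all, crops included, and the job is handed in when it is done.

```bash
ls; mkdir -p pics
python3 - <<'E'
from bench import env
import cv2,numpy as np
for n in ["scene","side"]:
    p,d=env.snapshot(n); cv2.imwrite(f"pics/{n}0.png",p[:,:,::-1]); np.savez(f"{n}0.npz",p=p,d=d,**env.camera_model(n))
    print(n,env.camera_model(n)["cam_to_world"].round(3).tolist(),env.camera_model(n)["mtx"].round(1).tolist(),[k for k in env.camera_model(n)])
print(env.get_tool_rot(),env.get_position(),env.get_clock())
E
```

```text
pics
scene [[-0.44, -0.774, 0.455, 1.237], [0.898, -0.385, 0.215, 0.265], [0.009, 0.503, 0.864, 1.241], [0.0, 0.0, 0.0, 1.0]] [[381.5, 0.0, 280.3], [0.0, 381.5, 208.0], [0.0, 0.0, 1.0]] ['mtx', 'cam_to_world']
side [[0.963, 0.191, -0.192, 0.237], [-0.271, 0.654, -0.706, -1.38], [-0.009, 0.732, 0.681, 1.422], [0.0, 0.0, 0.0, 1.0]] [[541.7, 0.0, 276.2], [0.0, 541.7, 202.0], [0.0, 0.0, 1.0]] ['mtx', 'cam_to_world']
[ 9.88173415e-01  1.53336399e-01 -2.01048789e-04 -1.09991251e-03] [ 0.19673989 -0.61885265  0.2426237 ] 0.1
```

View pics/scene0.png

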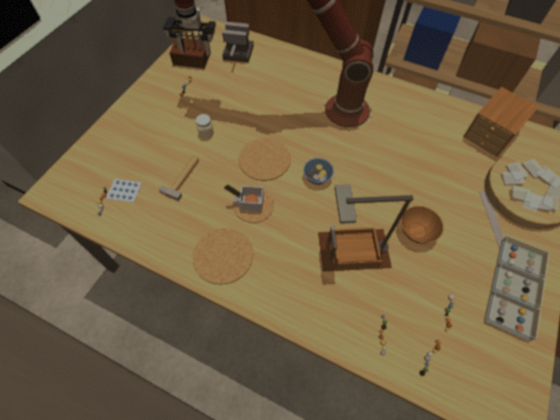

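View pics/side0.png

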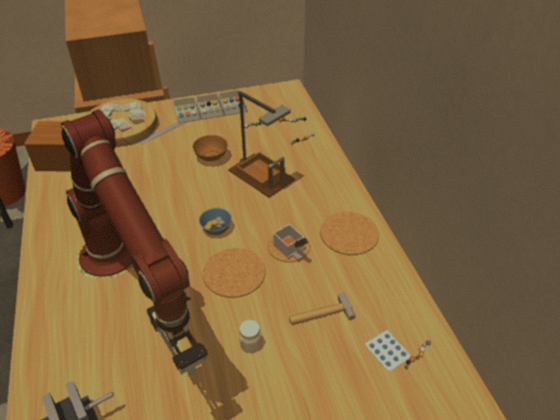

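The scene view shows the cup at (251,199) on the smallest mat (252,204). The larger look-alike mats are at (265,158) and (222,255). The station is at (357,248), the lamp bar at (345,203), dish (318,172), jar (204,123), bowl (421,225) and hammer (180,178). The other square objects, such as the tea box, the drawers and the tray sets at the right, are not the cup.

```bash
cat > h.py <<'E'
import numpy as np,cv2
def world(z):
    K,T,d=z["mtx"],z["cam_to_world"],z["d"]
    v,u=np.mgrid[0:d.shape[0],0:d.shape[1]]
    P=np.stack([(u-K[0,2])/K[0,0]*d,-(v-K[1,2])/K[1,1]*d,-d],-1)
    W=P@T[:3,:3].T+T[:3,3]; W[d==0]=np.nan
    return W
def cast(z,uv,h):
    K,T=z["mtx"],z["cam_to_world"]; uv=np.atleast_2d(uv).astype(float)
    r=np.c_[(uv[:,0]-K[0,2])/K[0,0],-(uv[:,1]-K[1,2])/K[1,1],-np.ones(len(uv))]@T[:3,:3].T
    return T[:3,3]+r*((h-T[2,3])/r[:,2])[:,None]
def ortho(z,x0,x1,y0,y1,res,h):
    # picture rectified on the plane z=h: columns = x, rows = y upward
    W,H=int((x1-x0)/res),int((y1-y0)/res)
    v,u=np.mgrid[0:H,0:W]; P=np.stack([x0+u*res,y1-v*res,np.full(u.shape,h)],-1)
    K,T=z["mtx"],z["cam_to_world"]; c=(P-T[:3,3])@T[:3,:3]
    mu=K[0,0]*c[...,0]/-c[...,2]+K[0,2]; mv=K[1,1]*-c[...,1]/-c[...,2]+K[1,2]
    return cv2.remap(z["p"],mu.astype(np.float32),mv.astype(np.float32),cv2.INTER_CUBIC)
E
python3 - <<'E'
from h import *
S={n:dict(np.load(n+"0.npz")) for n in("scene","side")}
pts={"scene":dict(cup=(251,199),mat=(252,205),m2=(265,158),m3=(222,255),dish=(318,172),jar=(204,123),bowl=(421,225),ham=(180,178),tray=(357,246),lamp=(345,203)),
"side":dict(cup=(290,240),mat=(289,247),m2=(234,271),m3=(349,233),dish=(215,222),jar=(250,334),bowl=(210,149),ham=(325,312),tray=(262,173),lamp=(276,116))}
for n in S:
    W=world(S[n])
    for k,(u,v) in pts[n].items(): print(n,k,W[v,u].round(3))
    # mat ellipse areas by wider colour
im=[]
for n,(u,v,w) in [("scene",(250,200,35)),("scene",(355,235,60)),("side",(290,240,35)),("side",(265,150,60))]:
    c=S[n]["p"][v-w:v+w,u-w:u+w]; im.append(cv2.resize(c,(290,290),interpolation=cv2.INTER_CUBIC))
a=np.vstack([np.hstack(im[:2]),np.hstack(im[2:])])
cv2.imwrite("pics/crop1.png",a[:,:,::-1])
E
```

```text
scene cup [ 0.614 -0.15   0.033]
scene mat [ 0.645 -0.128  0.051]
scene m2 [ 0.403 -0.201  0.005]
scene m3 [ 0.847 -0.141  0.004]
scene dish [0.379 0.022 0.017]
scene jar [ 0.407 -0.474  0.081]
scene bowl [0.42  0.453 0.003]
scene ham [ 0.648 -0.443  0.024]
scene tray [0.61  0.271 0.015]
scene lamp [0.666 0.194 0.336]
side cup [ 0.621 -0.146  0.037]
side mat [ 0.605 -0.189  0.052]
side m2 [ 0.407 -0.208  0.013]
side m3 [ 0.841 -0.152  0.015]
side dish [0.389 0.031 0.021]
side jar [ 0.391 -0.513  0.09 ]
side bowl [0.454 0.485 0.009]
side ham [ 0.642 -0.455  0.021]
side tray [0.626 0.259 0.015]
side lamp [0.662 0.166 0.343]
```

View pics/crop1.png

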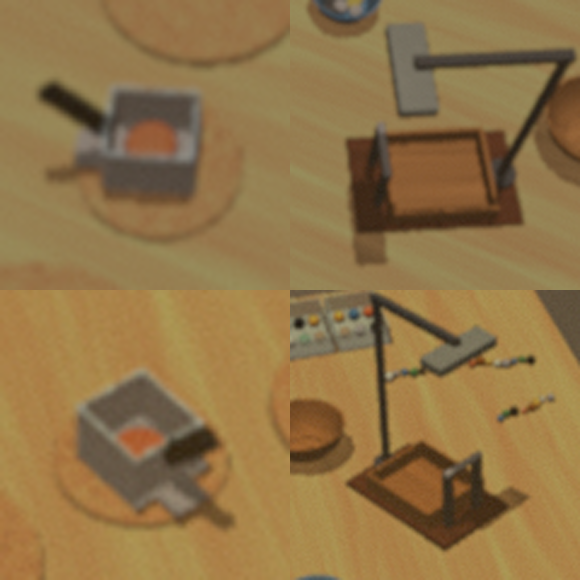

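The crops confirm it: the grey cup with the orange-brown stone, its black handle to the left in the scene view, stands on the smallest mat. The station's trip bar also faces left in the scene view. Next I measure both.

```bash
cat > m.py <<'E'
from h import *
S={n:dict(np.load(n+"0.npz")) for n in("scene","side")}
for n in S:
    W=world(S[n]); p=S[n]["p"].astype(int); hsv=cv2.cvtColor(S[n]["p"],cv2.COLOR_RGB2HSV)
    def sel(c,r,z0,z1,m=True): return (np.hypot(W[...,0]-c[0],W[...,1]-c[1])<r)&(W[...,2]>z0)&(W[...,2]<z1)&m
    def rect(P,t):
        (c,s,a)=cv2.minAreaRect((P[:,:2]*1000).astype(np.float32)); print(n,t,len(P),np.round(c,1),np.round(s,1),round(a,1),"meanz",P[:,2].mean().round(4))
    grey=hsv[...,1]<70
    rect(W[sel((.62,-.15),.12,.058,.078,grey)],"rim")
    m=sel((.62,-.17),.2,.05,.17,hsv[...,2]<70); P=W[m]
    if len(P)>3:
        u,s,vt=np.linalg.svd(P-P.mean(0)); print(n,"handle",len(P),P.mean(0).round(4),vt[0].round(3), "min/max z",P[:,2].min().round(3),P[:,2].max().round(3))
    rect(W[sel((.665,.19),.1,.325,.36)],"lamp")
    P=W[sel((.66,.18),.12,.112,.132)]; 
    if len(P)>3: rect(P,"bar"); print(P.mean(0).round(4))
    rect(W[sel((.62,.26),.12,.036,.052)],"tray rim")
    br=(hsv[...,2]<95)&(hsv[...,1]>90)&(np.hypot(W[...,0]-.62,W[...,1]-.28)<.19)&(W[...,2]<.03)
    k=cv2.connectedComponentsWithStats(br.astype(np.uint8)); i=1+np.argmax(k[2][1:,4])
    cs,_=cv2.findContours((k[1]==i).astype(np.uint8),cv2.RETR_EXTERNAL,cv2.CHAIN_APPROX_NONE)
    rect(cast(S[n],cs[0][:,0],.01),"board"); 
    for nm,c,zz,r in [("dish",(.385,.025),.03,.09),("jar",(.4,-.49),.04,.08),("bowl",(.43,.46),.03,.12),("hammer",(.645,-.45),.008,.15),]:
        P=W[sel(c,r,zz,.12)]
        if len(P)>3: rect(P,nm)
    cv2.imwrite(f"dbg_{n}.png",br*255)
    print(hsv[205:208,246:252].tolist() if n=="scene" else "")
E
python3 m.py
```

```text
scene rim 131 [ 619.5 -152.7] [77.  95.3] 24.7 meanz 0.0643
scene handle 64 [ 0.6434 -0.2054  0.0925] [-0.234  0.588 -0.774] min/max z 0.062 0.118
scene lamp 816 [646.6 225.6] [120.5 118.7] 29.7 meanz 0.3384
scene bar 85 [666.2 190.7] [79.4 11.8] 29.1 meanz 0.1194
[0.667  0.1906 0.1194]
scene tray rim 324 [620.3 271.8] [133.9 196. ] 29.0 meanz 0.0419
scene board 248 [627.6 265. ] [148.4 237.7] 29.0 meanz 0.01
scene dish 227 [387.8  25.1] [120.1 112.9] 24.5 meanz 0.0397
scene jar 246 [ 397.4 -482.8] [62.7 60.5] 19.3 meanz 0.0711
scene bowl 550 [450.1 446.2] [146.8 147.8] 34.3 meanz 0.0473
scene hammer 421 [ 630.4 -445.9] [201.  92.] 0.3 meanz 0.0207
[[[16, 65, 83], [14, 58, 84], [16, 63, 85], [15, 63, 81], [14, 67, 84], [17, 61, 83]], [[16, 68, 83], [14, 65, 83], [14, 66, 85], [15, 68, 82], [15, 67, 84], [12, 60, 85]], [[14, 66, 85], [16, 64, 84], [14, 63, 85], [14, 62, 87], [14, 65, 83], [15, 67, 84]]]
side rim 53 [ 614.8 -150. ] [74.7 84.4] 19.9 meanz 0.0659
side handle 55 [ 0.6366 -0.2139  0.0909] [-0.247  0.559 -0.792] min/max z 0.051 0.119
side lamp 406 [647.2 221.9] [126. 124.] 26.4 meanz 0.3396
side bar 63 [666.2 187.7] [80.4 18. ] 31.3 meanz 0.1202
[0.666  0.1872 0.1202]
side tray rim 270 [621.  267.2] [140.5 198.5] 28.8 meanz 0.043
side board 157 [625.1 255.9] [151.7 233.4] 28.8 meanz 0.01
side dish 285 [389.6  24.1] [119.4 119.9] 39.2 meanz 0.0408
side jar 482 [ 395.3 -491.9] [62.4 62.6] 34.1 meanz 0.0745
side bowl 450 [451.8 446.1] [163.3 142.3] 79.9 meanz 0.0485
side hammer 793 [ 645.9 -447.7] [281.4 268. ] 1.2 meanz 0.0209
[ WARN:0@0.337] global loadsave.cpp:1063 imwrite_ Unsupported depth image for selected encoder is fallbacked to CV_8U.
```

```bash
cat >> h.py <<'E'
from scipy.spatial.transform import Rotation as R
AX=np.array([0.6428,0,-0.766])
def ctool(center,yaw,back=0.,flip=False,lift=0.):
    """TCP pose gripping the handle of a level cup at center/yaw; back = retreat along bar"""
    Rc=R.from_euler("z",yaw,degrees=True)
    g=np.array(center)+Rc.apply([-.076,0,.060]); z=Rc.apply(AX)
    y=Rc.apply([0,1,0])*(-1 if flip else 1)
    q=R.from_matrix(np.c_[np.cross(y,z),y,z]).as_quat()
    return g-z*(.006+back)+[0,0,lift],q
ST=np.array([.6393,.2380]);SY=119.
def st(x,y,under): 
    return np.r_[ST+R.from_euler("z",SY,degrees=True).apply([x,y,0])[:2],under+.031]
E
python3 - <<'E'
from bench import env
from h import *
c=env.camera_model("wrist")["cam_to_world"]; T=np.eye(4);T[:3,:3]=R.from_quat(env.get_tool_rot()).as_matrix();T[:3,3]=env.get_position()
print((np.linalg.inv(T)@c).round(3))
C=[.614,-.147,.037]
for f in (0,1):
    print("flip",f)
    for nm,a in [("pre",(C,113,.09)),("grasp",(C,113)),("lift",(np.add(C,[0,0,.13]),113)),("out",(st(-.22,0,.135),SY)),("mid",(st(-.1,0,.135),SY)),("over",(st(0,0,.135),SY)),("open",(st(0,0,.094),SY)),("hi",(np.add(C,[0,0,.2]),113,.1))]:
        q=env.ik(*ctool(*a,flip=f)); print(nm,ctool(*a,flip=f)[0].round(3),None if q is None else np.round(q,2))
E
```

```text
[[-0.001  0.971  0.237  0.066]
 [ 1.     0.001  0.    -0.001]
 [ 0.     0.237 -0.971 -0.141]
 [ 0.     0.     0.     1.   ]]
flip 0
pre [ 0.668 -0.274  0.171] [ 0.44  1.16  0.29  0.65 -0.64  1.95 -2.15]
grasp [ 0.645 -0.221  0.102] [ 0.38  1.12  0.26  0.96 -0.61  1.7  -2.05]
lift [ 0.645 -0.221  0.232] [ 0.37  1.01  0.31  0.85 -0.64  1.91 -2.15]
out [ 0.785 -0.024  0.231] None
mid [0.726 0.081 0.231] [ 0.01  1.01  0.2   0.84 -0.72  1.76 -2.45]
over [0.678 0.168 0.231] [-0.09  0.89  0.14  1.09 -0.7   1.58 -2.47]
open [0.678 0.168 0.19 ] [-0.09  0.93  0.14  1.13 -0.71  1.52 -2.43]
hi [ 0.67  -0.28   0.378] None
flip 1
pre [ 0.668 -0.274  0.171] [ 0.66  1.19 -0.59  0.63  0.02  1.88  0.68]
grasp [ 0.645 -0.221  0.102] [ 0.68  1.16 -0.6   0.95  0.02  1.6   0.68]
lift [ 0.645 -0.221  0.232] [ 0.68  1.05 -0.63  0.84 -0.02  1.8   0.61]
out [ 0.785 -0.024  0.231] None
mid [0.726 0.081 0.231] [ 0.33  1.09 -0.83  0.82  0.05  1.64  0.28]
over [0.678 0.168 0.231] [ 0.28  1.   -0.81  1.07 -0.02  1.43  0.22]
open [0.678 0.168 0.19 ] [ 0.28  1.03 -0.79  1.11 -0.01  1.36  0.25]
hi [ 0.67  -0.28   0.378] None
```

Run:
```python
from bench import env
from h import *
C=[.614,-.147,.037]
q0=np.array(env.get_q())
for l in (.1,.08,.06,.04,.02,0):
    p,q=ctool(C,113,.08,True,lift=l); j=env.ik(p,q)
    if j is not None: break
print(l,np.round(j,2))
env.reach([.40,-.52,.30],env.get_tool_rot()) if env.ik([.40,-.52,.30],env.get_tool_rot()) is not None else print("no via")
env.reach(p,q)
m=env.camera_model("wrist"); pic,d=env.snapshot("wrist")
np.savez("wrist0.npz",p=pic,d=d,**m); cv2.imwrite("pics/wrist0.png",pic[:,:,::-1])
print(env.get_position(),env.get_clock(),np.round(env.get_q(),2))
```

```text
0.06 [ 0.65  1.15 -0.6   0.6  -0.    1.95  0.65]
[ 0.66484085 -0.26949243  0.22388247] 2.475 [ 0.65  1.14 -0.56  0.6  -0.02  1.95  0.66]
```

View pics/wrist0.png

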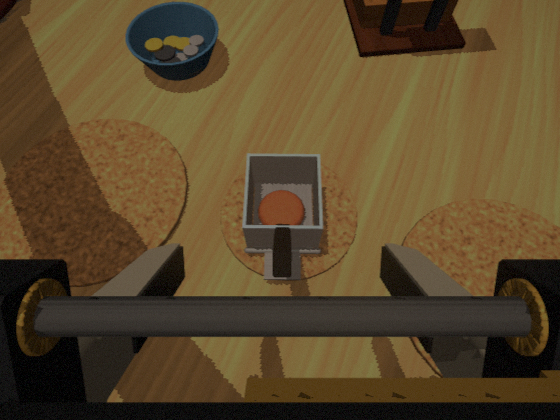

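The wrist view shows the cup rim corners near (246,157), (321,155), (321,248) and (246,248). The handle top is at (282,272) and the mat spans columns 221–357 around (289,212). I compute from these pixels.

Run:
```python
from h import *
z=dict(np.load("wrist0.npz")); W=world(z); hsv=cv2.cvtColor(z["p"],cv2.COLOR_RGB2HSV)
v,u=np.mgrid[0:420,0:560]; box=(u>200)&(u<370)&(v>130)&(v<300)
m=box&(hsv[...,1]<60)&(W[...,2]>.062)&(W[...,2]<.076)
c,s,a=cv2.minAreaRect((cast(z,np.c_[u[m],v[m]],.068)[:,:2]*1000).astype(np.float32)); print("rim",m.sum(),W[m][:,2].mean().round(4),np.round(c,1),np.round(s,1),round(a,1))
P=cast(z,[(246,157),(321,155),(321,248),(246,248)],.068)[:,:2]; print((P*1000).round(1).tolist(),P.mean(0).round(4),[np.linalg.norm(P[i]-P[(i+1)%4]).round(4) for i in range(4)])
e=P[0]+P[1]-P[2]-P[3]; print("yaw",np.degrees(np.arctan2(e[1],e[0])).round(1))
# handle
h=box&(hsv[...,2]<50)&(W[...,2]>.06)&(W[...,2]<.14); Q=W[h]; print("handle",h.sum(),np.nanmean(Q,0).round(4),Q[:,2].min().round(3),Q[:,2].max().round(3))
w=np.linalg.svd(Q-Q.mean(0))[2][0]; print(w.round(3),np.degrees(np.arctan2(w[1],w[0])).round(1))
top=Q[Q[:,2]>Q[:,2].max()-.008].mean(0); print("top",top.round(4))
# mat: orange vs table by hue/sat
print("mat px",hsv[215,340].tolist(),hsv[265,320].tolist(),"table",hsv[130,300].tolist(),hsv[300,330].tolist())
M=cast(z,[(221,217),(357,217),(283,272),(289,272)],.006); print((M[:2,:2].mean(0)).round(4),np.linalg.norm(M[0]-M[1]).round(4),M.round(4).tolist())
```

```text
rim 1034 0.0672 [ 614.8 -147.1] [71.5 81.8] 22.1
[[567.9, -127.2], [634.7, -96.5], [668.1, -187.5], [608.2, -212.7]] [ 0.6197 -0.156 ] [np.float64(0.0735), np.float64(0.097), np.float64(0.065), np.float64(0.0946)]
yaw 112.7
handle 843 [ 0.6431 -0.216   0.1039] 0.061 0.118
[ 0.296 -0.722  0.626] -67.7
top [ 0.646  -0.2234  0.1137]
mat px [17, 154, 124] [15, 152, 126] table [19, 135, 128] [11, 69, 52]
[ 0.6212 -0.1435] 0.1475 [[0.5532, -0.1721, 0.006], [0.6892, -0.1149, 0.006], [0.639, -0.2027, 0.006], [0.6446, -0.2004, 0.006]]
```

```bash
cat >> h.py <<'E'
C0=np.array([.6148,-.1471,.037]);CY=112.4
E
python3 - <<'E'
from bench import env
from h import *
p,q=ctool(C0,CY,.08,True); env.movel(p,q,rate=.15)
p,q=ctool(C0,CY,0,True); print("guard",env.movel(p,q,rate=.08,guard=6), env.get_position()-p)
f0=np.array(env.get_ft_force())
env.gripper_to(0,55); print("gap",env.get_finger_gap()*93,env.get_grip_force(),(np.array(env.get_ft_force())-f0).round(2))
env.movel(env.get_position()+[0,0,.03],rate=.04)
env.wait(.2)
print((np.array(env.get_ft_force())-f0).round(2),env.get_grip_force(),env.get_finger_gap()*93,env.get_clock())
pic,d=env.snapshot("wrist"); cv2.imwrite("pics/w1.png",pic[:,:,::-1]); np.savez("w1.npz",p=pic,d=d,**env.camera_model("wrist"))
pic,d=env.snapshot("side"); np.savez("s1.npz",p=pic,d=d,**env.camera_model("side"))
cv2.imwrite("pics/s1.png",np.hstack([cv2.resize(pic[170:310,220:360],(390,390)),cv2.resize(cv2.imread("pics/w1.png")[:,:,::-1],(400,390))])[:,:,::-1])
E
```

```text
guard False [ 0.00037946 -0.00049119  0.0004737 ]
gap 13.648714005690891 54.996864795684814 [-0.23 -1.09  0.04]
[-0.31  0.28 -3.11] 54.996618032455444 13.713048683809545 6.475
```

View pics/s1.png

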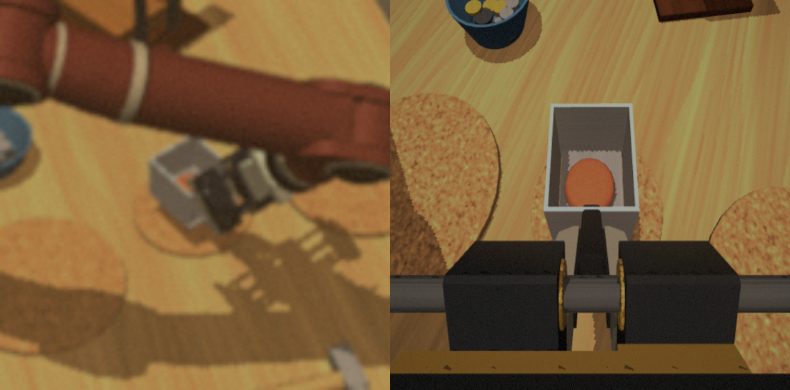

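The cup is held off the mat with the stone inside: 3.1 N weight, 13.7 mm gap. I check its tilt from the rim in the wrist view.

```bash
cat >> h.py <<'E'
def rim(z,zc):
    W=world(z);hsv=cv2.cvtColor(z["p"],cv2.COLOR_RGB2HSV); v,u=np.mgrid[0:420,0:560]
    m=(hsv[...,1]<60)&(hsv[...,2]>110)&(abs(W[...,2]-zc)<.012)&(v<255)&(u>180)&(u<400)
    k=cv2.connectedComponentsWithStats(m.astype(np.uint8)); m=k[1]==1+np.argmax(k[2][1:,4])
    P=W[m]
    for _ in range(3):
        A=np.c_[P[:,:2]-P[:,:2].mean(0),np.ones(len(P))]; s=np.linalg.lstsq(A,P[:,2],rcond=None)[0]; r=P[:,2]-A@s; P=P[abs(r)<2.5*r.std()+1e-4]
    c,sz,a=cv2.minAreaRect((cast(z,np.c_[u[m],v[m]],s[2])[:,:2]*1000).astype(np.float32))
    print("rim n",m.sum(),"z",s[2].round(4),"slope",s[:2].round(3),"c",np.round(c,1),np.round(sz,1),round(a,1),"std",r.std().round(4))
E
python3 - <<'E'
from h import *
rim(dict(np.load("wrist0.npz")),.068); rim(dict(np.load("w1.npz")),.098)
E
```

```text
rim n 700 z 0.0675 slope [-0.001  0.   ] c [ 614.3 -145.8] [71.6 79.7] 22.1 std 0.0006
rim n 2178 z 0.0971 slope [ 0.001 -0.   ] c [ 614.7 -145.8] [71.8 79.9] 22.4 std 0.0006
```

Run:
```python
from bench import env
from h import *
f=True
for c,y,r in [((C0[0],C0[1],.163),CY,.1),(st(-.12,0,.132),SY,.12),(st(0,0,.132),SY,.08)]:
    p,q=ctool(c,y,0,f); env.movel(p,q,rate=r); print(env.get_clock(),env.get_grip_force())
env.wait(.3)
pic,d=env.snapshot("wrist"); z=dict(p=pic,d=d,**env.camera_model("wrist")); np.savez("w2.npz",**z)
print("target",st(0,0,.132)); rim(z,.194)
s,d=env.snapshot("scene"); s2,_=env.snapshot("side")
cv2.imwrite("pics/s2.png",np.hstack([cv2.resize(s[160:290,290:420],(390,390)),cv2.resize(s2[80:210,200:330],(390,390))])[:,:,::-1])
```

```text
7.6833 54.99658405780792
10.3167 54.996294379234314
11.9667 54.99651253223419
target [0.6393 0.238  0.163 ]
rim n 1747 z 0.1933 slope [ 0.002 -0.   ] c [640.1 238.2] [71.9 77.5] 29.1 std 0.0006
```

View pics/s2.png

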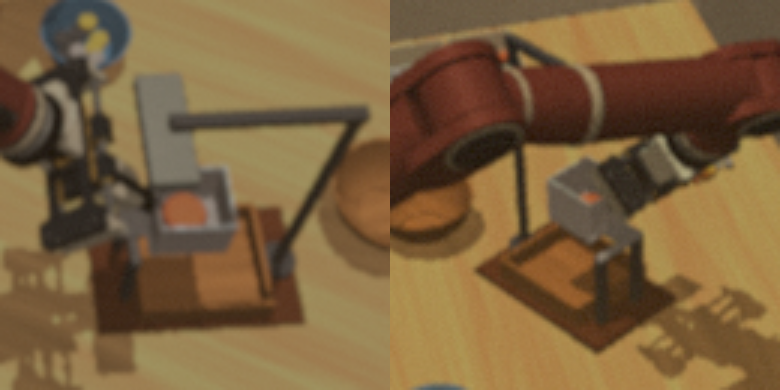

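The cup is level over the tray and centred to within 1 mm. The gripper is clear of the lamp and the tab is above the trip bar. Now I lower it in steps, watching the force.

Run:
```python
from bench import env
from h import *
f0=np.array(env.get_ft_force())
for u in (.118,.114,.110,.106,.102,.098,.095):
    p,q=ctool(st(0,0,u),SY,0,True); env.movel(p,q,rate=.03)
    print(u,(np.array(env.get_ft_force())-f0).round(2),env.get_position()[2]-p[2])
env.wait(.6)
s,d=env.snapshot("scene"); s2,_=env.snapshot("side")
pic,d=env.snapshot("wrist"); z=dict(p=pic,d=d,**env.camera_model("wrist")); rim(z,.157)
env.wait(.5); print((np.array(env.get_ft_force())-f0).round(2),env.get_clock())
cv2.imwrite("pics/s3.png",np.hstack([cv2.resize(s[180:290,300:410],(260,390)),cv2.resize(s2[100:210,210:320],(260,390)),cv2.resize(pic[0:280],(260,390))])[:,:,::-1])
```

```text
0.118 [-0.44 -1.26  0.25] -7.384301651078284e-05
0.114 [-1.13 -0.98  0.34] -0.0001428898582320759
0.11 [-0.48 -1.61  2.95] 0.00026757280776812387
0.106 [-0.8  -0.99  3.99] 0.00038779716500811356
0.102 [-1.65  0.01  7.64] 0.0006807239459003245
0.098 [-2.01  1.09  9.92] 0.003297082995784628
0.095 [-2.75  0.73 14.22] 0.005365643077641563
rim n 2035 z 0.1628 slope [-0.001  0.013] c [638.6 243.8] [71.9 79.7] 29.2 std 0.0006
[-1.86  1.25 13.84] 15.95
```

View pics/s3.png

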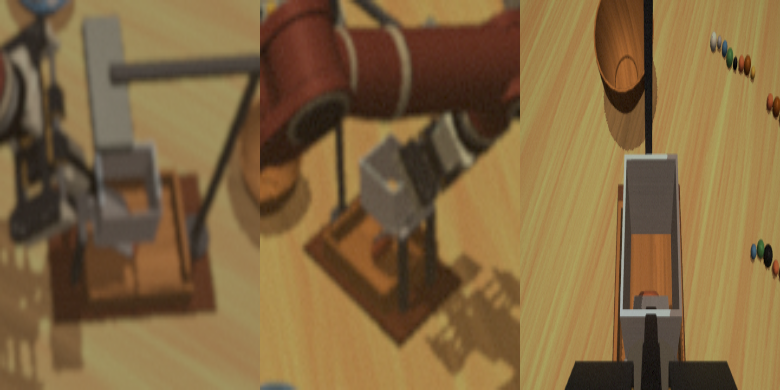

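The bottom is open, but the arm stopped 5 mm short with higher force. I look closer before going on.

Run:
```python
from bench import env
from h import *
pic,d=env.snapshot("wrist"); z=dict(p=pic,d=d,**env.camera_model("wrist")); np.savez("w3.npz",**z)
s2,d2=env.snapshot("side"); s1,_=env.snapshot("scene")
W=world(z); L=R.from_euler("z",-SY,degrees=True).apply((W-np.r_[ST,0]).reshape(-1,3)).reshape(W.shape)
for v in range(150,250,6): print(v,[tuple((L[v,u]*1000).round(0).astype(int).tolist())+tuple(pic[v,u].tolist()) for u in (275,283,291)])
cv2.imwrite("pics/s4.png",np.hstack([cv2.resize(pic[90:270,200:370],(400,424),interpolation=cv2.INTER_CUBIC),cv2.resize(s2[130:200,230:295],(390,424),interpolation=cv2.INTER_CUBIC)])[:,:,::-1])
p,q=ctool(st(0,0,.095),SY,0,True); print(env.get_position()-p,(R.from_quat(env.get_tool_rot())*R.from_quat(q).inv()).as_rotvec().round(3),np.round(env.get_q(),3),np.round(env.ik(p,q),3),env.get_finger_gap()*93)
```

```text
150 [(42, 2, 125, 89, 78, 67), (42, -3, 125, 87, 78, 67), (42, -9, 126, 87, 78, 69)]
156 [(43, 2, 117, 84, 72, 63), (43, -4, 118, 86, 75, 66), (43, -9, 117, 83, 73, 65)]
162 [(43, 2, 110, 88, 76, 66), (44, -4, 108, 88, 76, 66), (43, -10, 109, 84, 74, 64)]
168 [(98, 4, 17, 145, 93, 52), (99, -4, 16, 131, 84, 47), (100, -13, 15, 154, 99, 55)]
174 [(92, 4, 16, 153, 95, 50), (92, -4, 16, 141, 87, 48), (91, -13, 16, 165, 103, 55)]
180 [(85, 4, 15, 152, 95, 50), (84, -4, 16, 143, 91, 44), (84, -13, 16, 153, 93, 45)]
186 [(77, 4, 15, 152, 94, 47), (78, -4, 14, 144, 91, 46), (78, -13, 15, 152, 95, 45)]
192 [(70, 4, 15, 153, 95, 50), (70, -4, 16, 142, 89, 43), (71, -12, 15, 153, 94, 48)]
198 [(63, 4, 15, 154, 95, 51), (63, -4, 16, 145, 89, 49), (63, -12, 16, 157, 98, 52)]
204 [(57, 4, 14, 156, 97, 52), (57, -4, 14, 147, 94, 50), (57, -12, 14, 157, 99, 53)]
210 [(28, 3, 58, 144, 76, 48), (29, -4, 57, 138, 71, 44), (31, -11, 52, 123, 65, 40)]
216 [(18, 3, 68, 109, 97, 85), (18, -4, 67, 114, 103, 93), (18, -11, 67, 113, 104, 94)]
222 [(-32, 1, 163, 159, 164, 160), (-32, -3, 162, 157, 163, 158), (-32, -7, 162, 157, 163, 158)]
228 [(-38, 1, 167, 34, 28, 20), (-38, -3, 167, 41, 29, 25), (-37, -7, 167, 39, 30, 27)]
234 [(-45, 1, 176, 39, 32, 27), (-44, -3, 175, 38, 34, 25), (-44, -7, 174, 30, 16, 17)]
240 [(-51, 1, 183, 34, 28, 25), (-50, -3, 182, 29, 22, 16), (-51, -7, 183, 35, 30, 22)]
246 [(-56, 1, 188, 33, 24, 19), (-56, -3, 188, 32, 28, 20), (-56, -7, 189, 30, 25, 21)]
[-0.00057745  0.00394128  0.00538277] [ 0.01  -0.     0.002] [ 0.233  0.993 -0.652  1.111 -0.145  1.37   0.332] [ 0.234  0.996 -0.646  1.113 -0.137  1.366  0.332] 13.87380361061547
```

View pics/s4.png

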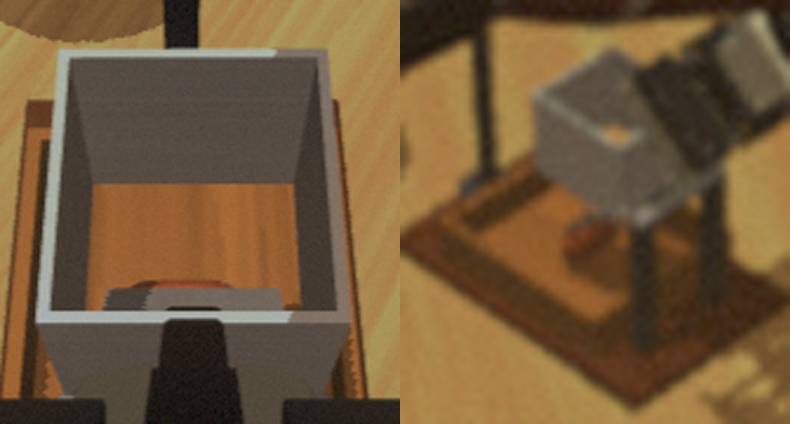

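The stone is standing on edge between the flap and the tray floor, its top at about 58 mm, and it props the flap at about 0.6 rad. I raise the cup a little to let the stone fall, then open fully.

Run:
```python
from bench import env
from h import *
f0=np.array(env.get_ft_force())
def look(n):
    pic,d=env.snapshot("wrist"); z=dict(p=pic,d=d,**env.camera_model("wrist")); np.savez(n+".npz",**z)
    W=world(z); L=R.from_euler("z",-SY,degrees=True).apply((W-np.r_[ST,0]).reshape(-1,3)).reshape(W.shape)
    hsv=cv2.cvtColor(pic,cv2.COLOR_RGB2HSV); rgb=pic.astype(int)
    red=(rgb[...,0]>110)&(rgb[...,0]>2*rgb[...,1])&(abs(L[...,0])<.12)&(abs(L[...,1])<.06)
    P=L[red]; print(n,"red",red.sum(),P.mean(0).round(3) if len(P) else "",P.max(0).round(3) if len(P) else "")
    for v in range(168,228,8): print(v,(L[v,283]*1000).round(0).tolist(),pic[v,283].tolist())
for u in (.100,.104,.108):
    p,q=ctool(st(0,0,u),SY,0,True); env.movel(p,q,rate=.03); env.wait(.3)
    print(u,(np.array(env.get_ft_force())-f0).round(2),(env.get_position()-p).round(4)); look("k%d"%(u*1000))
s2,_=env.snapshot("side"); cv2.imwrite("s5.png",s2[:,:,::-1]); print(env.get_clock())
```

```text
0.1 [ 0.74  3.61 -8.32] [-0.0004  0.0016  0.0001]
k100 red 2 [ 0.03  -0.004  0.031] [ 0.031 -0.001  0.032]
168 [94.0, -3.0, 17.0] [123, 84, 55]
176 [85.0, -3.0, 16.0] [142, 89, 48]
184 [77.0, -3.0, 14.0] [145, 91, 49]
192 [65.0, -3.0, 18.0] [144, 90, 44]
200 [57.0, -3.0, 16.0] [147, 92, 47]
208 [48.0, -3.0, 15.0] [146, 89, 47]
216 [39.0, -3.0, 16.0] [145, 88, 45]
224 [-35.0, -2.0, 162.0] [167, 174, 167]
0.104 [-1.02  1.68 -8.24] [-0.0014  0.0012 -0.0002]
k104 red 0  
168 [97.0, -1.0, 16.0] [120, 81, 52]
176 [87.0, -1.0, 17.0] [142, 89, 47]
184 [78.0, -1.0, 16.0] [146, 90, 47]
192 [68.0, -1.0, 16.0] [146, 95, 49]
200 [59.0, -1.0, 16.0] [147, 92, 49]
208 [24.0, -1.0, 68.0] [131, 105, 83]
216 [12.0, -1.0, 77.0] [115, 102, 93]
224 [-35.0, -1.0, 166.0] [168, 173, 169]
0.108 [-1.81  1.8  -8.61] [-0.0008  0.0003  0.    ]
k108 red 0  
168 [99.0, -1.0, 16.0] [123, 84, 54]
176 [89.0, -1.0, 16.0] [143, 90, 50]
184 [79.0, -1.0, 16.0] [142, 89, 47]
192 [27.0, -1.0, 91.0] [133, 118, 109]
200 [19.0, -1.0, 93.0] [133, 119, 109]
208 [9.0, -1.0, 98.0] [129, 117, 106]
216 [0.0, -1.0, 103.0] [133, 121, 109]
224 [-36.0, -1.0, 169.0] [154, 155, 148]
18.0833
```

The stone dropped flat at the first lift (top at about 31 mm). I open again to well past 0.7 rad and hold, then check.

Run:
```python
from bench import env
from h import *
f0=np.array(env.get_ft_force())
for u in (.102,.099,.0965):
    p,q=ctool(st(0,0,u),SY,0,True); env.movel(p,q,rate=.03); env.wait(.3)
    print(u,(np.array(env.get_ft_force())-f0).round(2),(env.get_position()-p).round(4))
env.wait(.4)
pic,d=env.snapshot("wrist"); z=dict(p=pic,d=d,**env.camera_model("wrist")); rim(z,.159); np.savez("k2.npz",**z)
s,_=env.snapshot("scene"); s2,_=env.snapshot("side"); print(env.get_clock(),env.get_grip_force())
cv2.imwrite("pics/s6.png",np.hstack([cv2.resize(pic[90:270,200:370],(260,400)),cv2.resize(s[215:285,315:400],(260,400)),cv2.resize(s2[130:200,225:300],(260,400))])[:,:,::-1])
```

```text
0.102 [ 1.99 -1.79  3.58] [0.0002 0.0001 0.0004]
0.099 [ 3.39 -0.21  1.23] [0.0003 0.0003 0.0001]
0.0965 [2.79 0.41 1.36] [-0.0001  0.     -0.0003]
rim n 2048 z 0.1579 slope [0.001 0.002] c [639.2 239.3] [71.7 79.8] 29.1 std 0.0006
20.3833 54.9967235326767
```

View pics/s6.png

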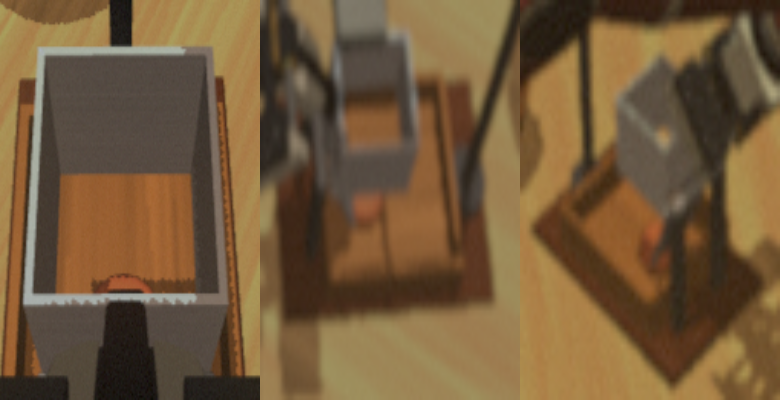

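The flap now hangs freely open, the cup is empty and the stone lies flat in the tray. I carry the cup back to the mat.

Run:
```python
from bench import env
from h import *
M=np.array([.615,-.143,0])
def go(c,y,r,g=None):
    p,q=ctool(c,y,0,True); t=env.movel(p,q,rate=r,guard=g); return t
go(st(0,0,.132),SY,.06); go(st(-.12,0,.134),SY,.1)
s,d=env.snapshot("scene"); z=dict(p=s,d=d,**env.camera_model("scene")); rgb=s.astype(int)
W=world(z); L=R.from_euler("z",-SY,degrees=True).apply((W-np.r_[ST,0]).reshape(-1,3)).reshape(W.shape)
red=(rgb[...,0]>100)&(rgb[...,0]>1.9*rgb[...,1])&(abs(L[...,0]-.03)<.09)&(abs(L[...,1])<.07)&(L[...,2]<.06)
print("stone",red.sum(),L[red].mean(0).round(3) if red.any() else "")
np.savez("sc7.npz",**z)
go(M+[0,0,.165],CY,.12); go(M+[0,0,.050],CY,.08)
env.wait(.2)
pic,d=env.snapshot("wrist"); z=dict(p=pic,d=d,**env.camera_model("wrist")); rim(z,.081); np.savez("w8.npz",**z)
print("guard",go(M+[0,0,.0365],CY,.02,5),env.get_position()-ctool(M+[0,0,.0365],CY,0,True)[0],env.get_ft_force(),env.get_clock())
```

```text
stone 0 
rim n 2276 z 0.0807 slope [ 0.002 -0.   ] c [ 615.3 -141.6] [71.8 79.9] 22.4 std 0.0005
guard False [-1.92158587e-04  2.20610085e-05  4.73980776e-04] [-1.13393239 -1.00363097  0.45232056] 27.7833
```

Run:
```python
from bench import env
from h import *
M=np.array([.615,-.143,.0365])
env.gripper_to(.5); env.wait(.2)
p,q=ctool(M,CY,.08,True); env.movel(p,q,rate=.08)
p,q=ctool(M,CY,.08,True,lift=.06); env.movel(p,q,rate=.12); env.wait(.3)
pic,d=env.snapshot("wrist"); z=dict(p=pic,d=d,**env.camera_model("wrist")); rim(z,.068)
W=world(z); print("cup floor",[W[v,283].round(3).tolist() for v in range(160,250,10)])
s,d=env.snapshot("scene"); s2,_=env.snapshot("side"); print(env.get_clock())
hsv=cv2.cvtColor(s,cv2.COLOR_RGB2HSV); z=dict(p=s,d=d,**env.camera_model("scene")); W=world(z)
L=R.from_euler("z",-SY,degrees=True).apply((W-np.r_[ST,0]).reshape(-1,3)).reshape(W.shape)
m=(abs(L[...,0]-.032)<.066)&(abs(L[...,1])<.055)&(L[...,2]>.025)&(L[...,2]<.08); print("in tray above floor",m.sum(),L[m].mean(0).round(3),L[m].max(0).round(3))
cv2.imwrite("pics/s9.png",np.hstack([cv2.resize(pic,(400,300)),cv2.resize(s[170:290,200:400],(400,300))])[:,:,::-1])
```

```text
rim n 850 z 0.0677 slope [0.001 0.001] c [ 615.  -141.5] [71.6 79.1] 22.5 std 0.0006
cup floor [[0.602, -0.107, 0.061], [0.602, -0.107, 0.043], [0.602, -0.106, 0.022], [0.606, -0.115, 0.017], [0.61, -0.127, 0.017], [0.615, -0.138, 0.017], [0.62, -0.149, 0.018], [0.633, -0.182, 0.074], [0.639, -0.198, 0.095]]
30.9583
in tray above floor 132 [ 0.008 -0.002  0.032] [0.031 0.021 0.041]
```

View pics/s9.png

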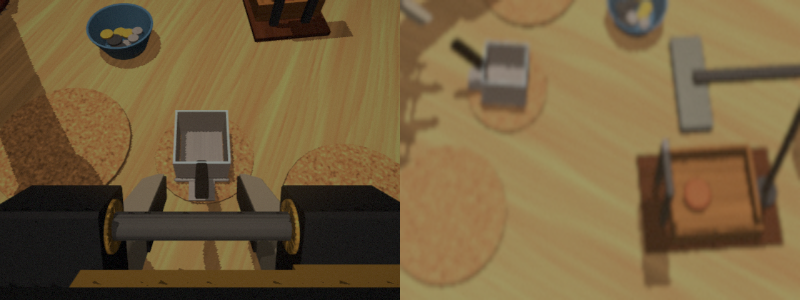

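The stone lies flat in the tray, about (8, -2) mm in station axes. The empty cup stands upright and shut on the small mat, and the gripper is clear.

```bash
python3 -c "
from bench import env
print(env.job_done())"
```

```text
the job is handed in; nothing more can be done
None
```

I handed the job in at about 31 s on the robot's clock: the stone lies flat in the tray and the empty cup stands upright and shut on the smallest cork mat, with the gripper clear, though `job_done()` returned no verdict.

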